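# Mark the softest shock mount

### The job

Three spring shock mounts of the airbrush compressor stand in a row on the worktable. Working from left to right as the robot sees them, press the round pad of each mount well down and let it come up again, to feel which spring is the softest; then push the sliding tag on that mount fully down, leaving the other two tags up. Use the fingertips only: do not lift or shift the mounts, and leave the paint bottles and the jar alone.

Things in the scene. Friction and masses are not known exactly. Their poses are not given: they have to be found in the camera images.
- mount_a: one of three outwardly identical spring shock mounts, loose on the table, about 0.8 kg. Dark steel base plate 130 x 74 x 8 mm; origin: centre of its underside; z up, the long side is x. On it, 34 mm from the origin along +x (far from the robot), a round pad on a coil spring; 42 mm along -x (near the robot), a sliding tag. Left = larger world y. The letter says nothing about the place in the row, which changes; the spring's stiffness cannot be seen
- mount_a_pad_top (a point): centre of the top face of this mount's pad: rubber-faced aluminium cup, 50 mm across, face 56 mm above the table when up; moves with the pad
- mount_a_pad (a joint): how far the pad is pressed straight down, m: 0 up, 0.022 fully down; springs back up. The force grows evenly with depth. The three springs differ clearly: 10 mm takes about 2 N on the softest, about 5.5 N on the next and about 10 N on the stiffest (fully down about 4, 11 and 21 N). The softest gives from the first touch and sags a small fraction of a millimetre under its own weight, too little to see; the others start to move at about 1 N and rest at 0
- mount_a_tag_top (a point): centre of the top face of this mount's tag: flat aluminium head 24 mm (x) by 36 mm (y), 6 mm thick, on a flat stem in a grey guide block whose top is 24 mm above the table; face 46 to 50 mm above the table at the start; moves with the tag
- mount_a_tag (a joint): how far the tag is pushed straight down, m: 0 highest, 0.018 fully down (face 32 mm above the table); starts between 0 and 0.004; slides with about 3 N of friction and stays where it is left
- mount_b: one of three outwardly identical spring shock mounts, loose on the table, about 0.8 kg. Dark steel base plate 130 x 74 x 8 mm; origin: centre of its underside; z up, the long side is x. On it, 34 mm from the origin along +x (far from the robot), a round pad on a coil spring; 42 mm along -x (near the robot), a sliding tag. Left = larger world y. The letter says nothing about the place in the row, which changes; the spring's stiffness cannot be seen
- mount_b_pad_top (a point): centre of the top face of this mount's pad: rubber-faced aluminium cup, 50 mm across, face 56 mm above the table when up; moves with the pad
- mount_b_pad (a joint): how far the pad is pressed straight down, m: 0 up, 0.022 fully down; springs back up. The force grows evenly with depth. The three springs differ clearly: 10 mm takes about 2 N on the softest, about 5.5 N on the next and about 10 N on the stiffest (fully down about 4, 11 and 21 N). The softest gives from the first touch and sags a small fraction of a millimetre under its own weight, too little to see; the others start to move at about 1 N and rest at 0
- mount_b_tag_top (a point): centre of the top face of this mount's tag: flat aluminium head 24 mm (x) by 36 mm (y), 6 mm thick, on a flat stem in a grey guide block whose top is 24 mm above the table; face 46 to 50 mm above the table at the start; moves with the tag
- mount_b_tag (a joint): how far the tag is pushed straight down, m: 0 highest, 0.018 fully down (face 32 mm above the table); starts between 0 and 0.004; slides with about 3 N of friction and stays where it is left
- mount_c: one of three outwardly identical spring shock mounts, loose on the table, about 0.8 kg. Dark steel base plate 130 x 74 x 8 mm; origin: centre of its underside; z up, the long side is x. On it, 34 mm from the origin along +x (far from the robot), a round pad on a coil spring; 42 mm along -x (near the robot), a sliding tag. Left = larger world y. The letter says nothing about the place in the row, which changes; the spring's stiffness cannot be seen
- mount_c_pad_top (a point): centre of the top face of this mount's pad: rubber-faced aluminium cup, 50 mm across, face 56 mm above the table when up; moves with the pad
- mount_c_pad (a joint): how far the pad is pressed straight down, m: 0 up, 0.022 fully down; springs back up. The force grows evenly with depth. The three springs differ clearly: 10 mm takes about 2 N on the softest, about 5.5 N on the next and about 10 N on the stiffest (fully down about 4, 11 and 21 N). The softest gives from the first touch and sags a small fraction of a millimetre under its own weight, too little to see; the others start to move at about 1 N and rest at 0
- mount_c_tag_top (a point): centre of the top face of this mount's tag: flat aluminium head 24 mm (x) by 36 mm (y), 6 mm thick, on a flat stem in a grey guide block whose top is 24 mm above the table; face 46 to 50 mm above the table at the start; moves with the tag
- mount_c_tag (a joint): how far the tag is pushed straight down, m: 0 highest, 0.018 fully down (face 32 mm above the table); starts between 0 and 0.004; slides with about 3 N of friction and stays where it is left
- paint_1: small paint bottle with black dropper cap, 25 mm across, 79 mm tall, loose, standing between two mounts; origin: centre of its underside. Bystander
- paint_orange: small orange paint bottle with white cap, 25 mm across, 79 mm tall, loose, standing between two mounts; origin: centre of its underside. Bystander
- cement_jar: square jar with green cap, 46 x 46 mm, 78 mm tall, loose, behind the mounts; origin: centre of its underside. Bystander
Not all that is in view belongs to the job. Leave any orange look-alike of the mount_b alone.

How it is judged:
By the outcome, as a careful person would: the job done as asked, in the order asked, and still so for the second after the job is handed in, with the robot touching nothing.
It also fails if it takes over 64 s, if anything falls off the work surface, if the arm or the gripper's body presses on something with over 40 N, if the wrist force passes 120 N, or if a joint passes its speed limit or range.

### The arm

A 7-joint arm with a two-finger parallel gripper is mounted at the origin on a cart in front of the work surface, level with it; the furniture and walls round the work are solid. World frame = base frame: x ahead of the robot, y to its left, z up, the work surface at z = 0. Lengths are in m, angles in rad, forces in N, time in s.
With the tool pointing down it reaches from about 0.4 to 0.85 m from the base axis. Payload 10.4 kg.
Tool frame: the origin (TCP) lies at the very end of the fingers, on their centre line; the grasp point (between the pads) lies 19 mm behind it; y points along the fingers, x is the direction in which the jaws open and shut, and the axes are right-handed (so a half turn about y gives the same grasp; the last joint's range is limited). The gripper opens to 87 mm and grips with 3 to 60 N. Pads are 19 mm wide; open, the fingers measure 117 mm over their backs; the gripper's body (75 mm by 190 mm) begins 51 mm behind the grasp point.
Start: joints at [-1.31, 0.332, -0.065, 1.46, 0.022, 1.35, -0.088], TCP at [0.175, 0.6, 0.223] pointing down, gripper open.
Joint ranges: [-2.6, 2.6], [-0.5, 2.12], [-1.47, 1.34], [0.16, 2.42], [-1.27, 4.41], [0.06, 2.06], [-2.6, 2.6]. Speed limits (rad/s): [2.22, 2.22, 2.79, 2.79, 3.14, 3.14, 3.14].

### API

Orientations are given as a unit quaternion [x, y, z, w].
In Python, from bench import readout, vision, r gives the robot as it stands.
- The arm moves only by the tool arm_command, never from a script. Its argument "targets" is a list that holds one entry, the list of rows, each a list of 6 numbers: the shift along the tool's x, y, z in m, then the turn, a rotation vector about the tool's x, y, z in degrees. A call has 1 to 12 rows; each row shifts and turns the commanded pose from where the row before left it, along the tool's axes as they then stand; what a row does not reach is not made up. A row lasts 1/12 s, in which the tool goes at most 41.7 mm and 7.16 degrees, less where a joint would pass 70% of its speed; a pose out of reach is approached as far as the arm can. A call is refused whole if a number of a shift passes 0.0417 or a number of a turn 7.16, either way. A call with a gripper value outside its range is refused whole. "hand" is the opening, from 0 (shut) to 1 (fully open), set as the call begins (left out, the last holds). The fingers move at their own pace and stop on an object; "grip_force" is the grip in N (left out, the last holds). Time passes only in rows, so rows that do not move let the fingers close. It gives the time, the measured TCP pose, the force and the opening at its end, in the units of the state.
- readout.read_state(): the state, without advancing time (a new reading comes with each control period).
- vision.camera(name): name is "side" or "top"; returns a dict with "pixels" (400x640x3 uint8, blue, green, red), "fovy" (degrees; the focal length in pixels is half the picture's height over the tangent of half this angle, whatever the lens; pixels are square), "cx", "cy" (the principal point, pixels), "R" (3x3) and "t" (3): a world point X has camera coordinates R X + t. Camera axes: x right, y down, z forward; pixel columns grow to the right and rows downward; lengths in m; the calibration is good to about 2 mm. A picture is of the moment at which its call begins. There is no depth.
- r.close_job(): hands the job in, once; it reports no verdict.
The state is a dict: "time": time; "joint_positions": joint angles; "joint_vel": joint speeds; "joint_torque": joint torques, N m; "ee_pos": TCP position; "eef_rot": TCP orientation; "ft_force": force on the tool from outside, world axes, zero at the start; "torque": the same for the moment, N m; "width": finger opening in m.
Only numpy, scipy, OpenCV 4.12 (cv2) and the standard library are available. Lean on these libraries where they do the work, as an engineer would, in place of code of your own. Each camera call takes 0.05 s, during which the arm holds its last target.

## Working session

There is one attempt and no reset: what is moved stays moved. The work goes in short steps, Python scripts to look and compute and a tool call to move; the robot and the scene stay as the last step left them, time stands still between calls to the robot, and variables do not carry over. Pictures are saved under pics/ and viewed, and the job is handed in when it is done.

Besides the shell and the picture viewer there is one more tool, called as a command line: name --argument value ..., lists and objects as JSON in quotes. arm_command: Moves the arm, as the interface text tells. Its arguments: {"type":"object","properties":{"targets":{"type":"array","items":{"type":"array","items":{"type":"array","items":{"type":"number"}}}},"hand":{"type":"number"},"grip_force":{"type":"number"}},"required":["targets"]}

```bash
mkdir -p pics; ls; python3 - <<'E'
from bench import readout, vision, r
import cv2,numpy as np
s=readout.read_state()
for k,v in s.items(): print(k,np.round(v,4))
for n in("side","top"):
    c=vision.camera(n); cv2.imwrite(f"pics/{n}0.png",c["pixels"]); print(n,c["fovy"],c["cx"],c["cy"],c["R"],c["t"])
E
```

```text
pics
time 0.0
joint_positions [-1.3096  0.3329 -0.0647  1.461   0.0216  1.3499 -0.0885]
joint_vel [-0.0014  0.0001 -0.001   0.0019  0.0004  0.0005  0.0008]
joint_torque [ 2.00000e-04 -6.23243e+01  2.49000e-02 -3.89904e+01 -6.14000e-02
  3.94000e-02  1.00000e-04]
ee_pos [0.1749 0.5996 0.2217]
eef_rot [ 0.566   0.4239 -0.4247 -0.5653]
ft_force [-0.1947  0.558  -1.047 ]
torque [-0.0358  0.0037 -0.0138]
width 0.0867
side 57.905501574382015 318.888232125723 199.279740101053 [[-0.99679948 -0.07897869 -0.0123761 ]
 [-0.02754285  0.48462417 -0.87428875]
 [ 0.07504794 -0.87114969 -0.48524841]] [0.61334984 0.11796408 0.87351976]
top 43.40223975543793 326.5545926166901 199.6804019584964 [[ 0.02151718 -0.99946914  0.02446309]
 [-0.98205723 -0.02571499 -0.18682167]
 [ 0.18735156 -0.02000428 -0.98208921]] [-0.12145934  0.60477708  1.20448799]
```

View pics/side0.png

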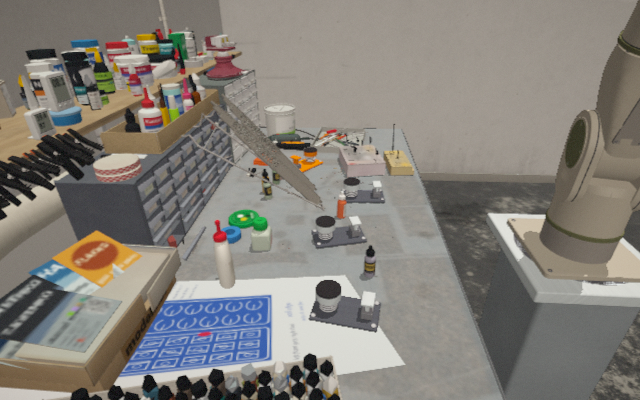

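View pics/top0.png

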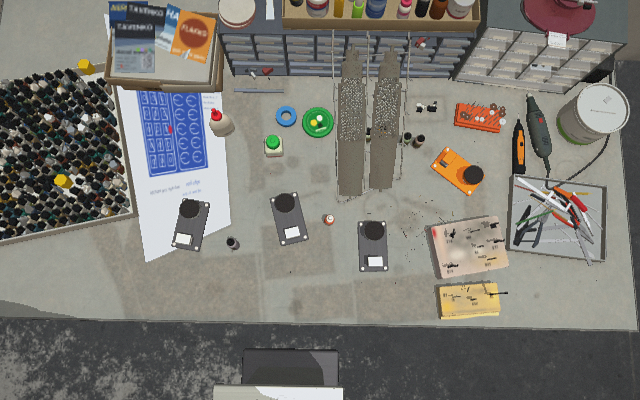

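```bash
cat > h.py <<'E'
import numpy as np,cv2
from bench import readout, vision, r
def f(c): return 200/np.tan(np.radians(c["fovy"])/2)
def proj(c,X):
    p=c["R"]@np.array(X)+c["t"]; return f(c)*p[:2]/p[2]+[c["cx"],c["cy"]]
def ray(c,u,v):
    R=np.array(c["R"]);d=R.T@[(u-c["cx"])/f(c),(v-c["cy"])/f(c),1]; return -R.T@c["t"],d
def onz(c,u,v,z):
    o,d=ray(c,u,v); return o+d*(z-o[2])/d[2]
E
python3 - <<'E'
from h import *
a=cv2.imread("pics/top0.png");b=cv2.imread("pics/side0.png")
cv2.imwrite("pics/tc.png",cv2.resize(a[100:300,150:420],None,fx=2.9,fy=2.9,interpolation=cv2.INTER_CUBIC))
cv2.imwrite("pics/sc.png",cv2.resize(b[80:340,180:440],None,fx=2.3,fy=2.3,interpolation=cv2.INTER_CUBIC))
g=cv2.cvtColor(a,cv2.COLOR_BGR2GRAY)
np.savez("x",0)
c=vision.camera("top");s=vision.camera("side")
print(proj(c,[.175,.6,.22]),proj(s,[.175,.6,.22]))
for x0,y0 in((150,180),(250,180),(340,210)):
    roi=g[y0:y0+80,x0:x0+70]
    for nm,m in(("pad",(roi<38)),("tag",(roi>215)),("plate",roi<95)):
        n,l,st,ce=cv2.connectedComponentsWithStats(m.astype(np.uint8))
        for i in range(1,n):
            if st[i,4]>60: print(x0,nm,st[i],ce[i]+[x0,y0])
E
```

```text
[-27.9909672  387.10691481] [865.35491995 496.65301797]
150 tag [   0    0   70   80 3021] [178.33565045 210.70804369]
150 tag [ 25  53  16  11 124] [182.58870968 238.19354839]
150 plate [ 29  19  26  23 341] [189.84750733 208.38709677]
150 plate [46 23 14 49 80] [203.7125 226.75  ]
250 tag [ 35  47  15  11 123] [291.66666667 231.88617886]
250 plate [ 24  13  21  20 340] [284.29411765 202.38823529]
340 tag [ 28  47  15   9 122] [374.94262295 260.98360656]
340 plate [ 20  11  26  20 403] [372.18858561 229.97022333]
340 plate [17 12  7 50 64] [358.75     248.421875]
340 plate [24 44 14 13 62] [367.79032258 258.24193548]
```

View pics/tc.png

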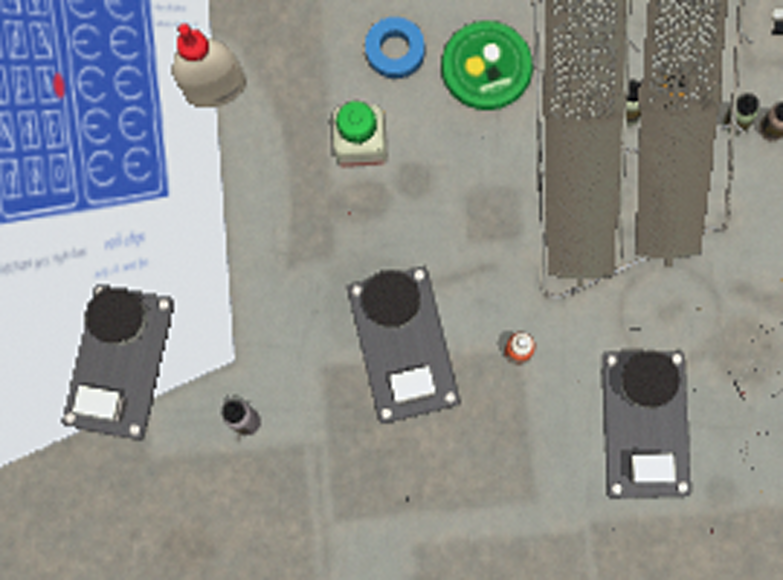

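View pics/sc.png

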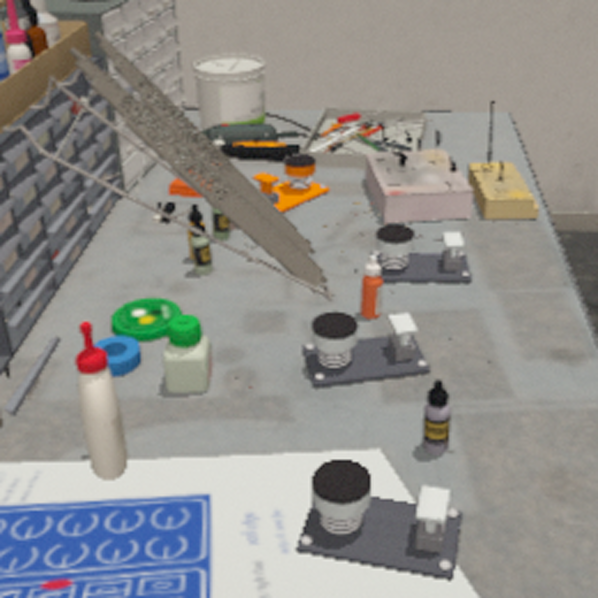

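```bash
python3 - <<'E'
from h import *
c=vision.camera("top");s=vision.camera("side")
P=dict(L=(189.5,207.8,183,238.2),M=(284.3,202.4,291.7,231.9),R=(374,230.3,375,261))
for k,(a,b,u,v) in P.items():
    p=onz(c,a,b,.056);t=onz(c,u,v,.048); d=p-t
    print(k,p.round(4),t.round(4),np.hypot(*d[:2]).round(4),np.degrees(np.arctan2(d[1],d[0])).round(1),"side pix pad",proj(s,p).round(1),"tag",proj(s,t).round(1))
def tri(ps,pt):
    o1,d1=ray(s,*ps);o2,d2=ray(c,*pt)
    A=np.stack([d1,-d2],1);x=np.linalg.lstsq(A,o2-o1,rcond=None)[0]
    return (o1+d1*x[0]).round(3),(o2+d2*x[1]).round(3)
print("rack",tri((322,206),(340,201)),tri((319,205),(360,195)),tri((320,200),(380,190)))
print("table row",onz(c,340,201,0))
for n,(u,v) in dict(p1=(232,241),po=(329,217),jar=(273,142),rack2=(392,188),redtip=(215,115)).items(): print(n,onz(c,u,v,.078).round(3),proj(s,onz(c,u,v,.078)).round(0))
g=cv2.cvtColor(cv2.imread("pics/top0.png"),cv2.COLOR_BGR2HSV)[...,2]
E
python3 - <<'E'
import cv2
b=cv2.imread("pics/side0.png")
cv2.imwrite("pics/sc2.png",cv2.resize(b[165:340,290:400],None,fx=3.4,fy=3.4,interpolation=cv2.INTER_CUBIC))
E
```

```text
L [0.5784 0.2342 0.056 ] [0.5029 0.2468 0.048 ] 0.0765 -9.4 side pix pad [328.2 287.1] tag [368.3 296.9]
M [ 0.5983 -0.0011  0.056 ] [ 0.5253 -0.0219  0.048 ] 0.0759 15.9 side pix pad [325.5 220.3] tag [355.1 219.5]
R [ 0.5333 -0.2271  0.056 ] [ 0.4577 -0.2308  0.048 ] 0.0757 2.8 side pix pad [351.9 180.7] tag [377.1 183.1]
rack (array([ 0.618, -0.143,  0.014]), array([ 0.614, -0.143,  0.013])) (array([ 0.631, -0.197, -0.014]), array([ 0.636, -0.197, -0.013])) (array([ 0.632, -0.251, -0.027]), array([ 0.653, -0.252, -0.022]))
table row [ 0.61605187 -0.14367012  0.        ]
p1 [0.496 0.12  0.078] [370. 244.]
po [ 0.561 -0.114  0.078] [342. 192.]
jar [0.748 0.032 0.078] [262. 218.]
rack2 [ 0.638 -0.269  0.078] [318. 168.]
redtip [0.815 0.182 0.078] [214. 256.]
```

View pics/sc2.png

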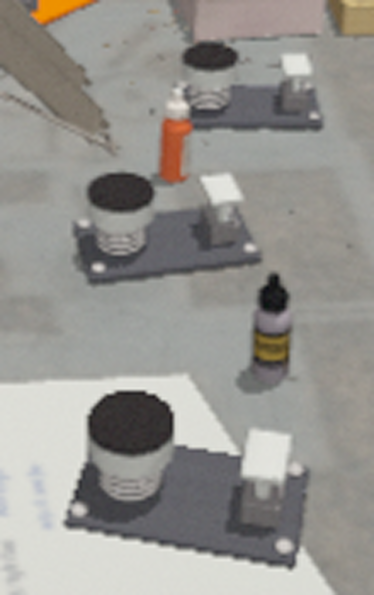

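```bash
python3 - <<'E'
from h import *
from scipy.spatial.transform import Rotation as Ro
s=readout.read_state(); R=Ro.from_quat(s["eef_rot"]).as_matrix(); print(R.round(3)); p=s["ee_pos"]
for q in([.5784,.2342,.12],): print((R.T@(np.array(q)-p)).round(4))
E
```

```text
[[ 0.28 -0.   -0.96]
 [ 0.96 -0.    0.28]
 [-0.   -1.   -0.  ]]
[-0.238   0.1024 -0.4897]
```

arm_command --targets '[[[0,0,0,0,-5.43,0],[0,0,0,0,-5.43,0],[0,0,0,0,-5.43,0],[-0.0203,0,-0.0224,0,0,0],[-0.0203,0,-0.0224,0,0,0],[-0.0203,0,-0.0224,0,0,0],[-0.0203,0,-0.0224,0,0,0],[-0.0203,0,-0.0224,0,0,0],[-0.0203,0,-0.0224,0,0,0],[-0.0203,0,-0.0224,0,0,0],[-0.0203,0,-0.0224,0,0,0],[-0.0203,0,-0.0224,0,0,0]]]' --hand 0 --grip_force 10

```text
time: 1.3
ee_pos: [0.3776, 0.4163, 0.2227]
eef_rot: [0.5, 0.5, -0.5, -0.5]
ft_force: [0.3, -0.3, -0.0]
width: 0.0152
```

arm_command --targets '[[[-0.0202,0.009,-0.0223,0,0,0],[-0.0202,0.009,-0.0223,0,0,0],[-0.0202,0.009,-0.0223,0,0,0],[-0.0202,0.009,-0.0223,0,0,0],[-0.0202,0.009,-0.0223,0,0,0],[-0.0202,0.009,-0.0223,0,0,0],[-0.0202,0.009,-0.0223,0,0,0],[-0.0202,0.009,-0.0223,0,0,0],[-0.0202,0.009,-0.0223,0,0,0],[0,0,0,0,0,0],[0,0,0,0,0,0],[0,0,0,0,0,0]]]'

```text
time: 2.3
ee_pos: [0.5771, 0.2363, 0.1414]
eef_rot: [-0.5, -0.5, 0.5, 0.5]
ft_force: [-0.8, 1.1, 0.5]
width: 0.0004
```

```bash
python3 - <<'E'
from h import *
s=readout.read_state(); print(s["ee_pos"],s["ft_force"],s["width"],s["joint_positions"].round(2) if hasattr(s["joint_positions"],"round") else s["joint_positions"])
for n in("side","top"):
    c=vision.camera(n); cv2.imwrite(f"pics/{n}1.png",c["pixels"])
    print(proj(c,s["ee_pos"]))
a=cv2.imread("pics/top1.png")[130:290,120:320];b=cv2.imread("pics/side1.png")[180:340,260:460]
cv2.imwrite("pics/c1.png",cv2.resize(np.hstack([a,b]),None,fx=2,fy=2))
E
```

```text
[0.57710942 0.23633975 0.14143407] [-0.84774628  1.09207229  0.50144187] 0.0003517440450371546 [-0.62  0.38  0.2   1.58 -0.08  1.19  1.17]
[328.83413901 251.59504348]
[179.61534307 202.05440821]
```

View pics/c1.png

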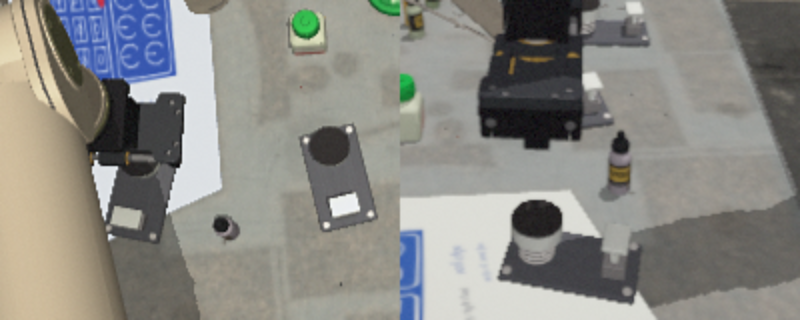

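arm_command --targets '[[[0,0.012,0,0,0,0],[0,0.012,0,0,0,0],[0,0.012,0,0,0,0],[0,0.012,0,0,0,0],[0,0.012,0,0,0,0],[0,0.009,0,0,0,0],[0,0.006,0,0,0,0],[0,0,0,0,0,0],[0,0,0,0,0,0]]]'

```text
time: 3.15
ee_pos: [0.5775, 0.2357, 0.0664]
eef_rot: [-0.5, -0.5, 0.5, 0.5]
ft_force: [0.3, 0.6, 0.2]
width: 0.0004
```

arm_command --targets '[[[0,0.0025,0,0,0,0],[0,0.0025,0,0,0,0],[0,0.0025,0,0,0,0],[0,0.0025,0,0,0,0],[0,0.0025,0,0,0,0],[0,0.0025,0,0,0,0],[0,0.0015,0,0,0,0],[0,0,0,0,0,0],[0,0,0,0,0,0]]]'

```text
time: 3.9
ee_pos: [0.5776, 0.2358, 0.0503]
eef_rot: [0.5, 0.5, -0.5, -0.5]
ft_force: [-0.8, -0.7, 3.7]
width: 0.0007
```

arm_command --targets '[[[0,0.0025,0,0,0,0],[0,0.0025,0,0,0,0],[0,0.0025,0,0,0,0],[0,0.0025,0,0,0,0],[0,0.0025,0,0,0,0],[0,0,0,0,0,0],[0,0,0,0,0,0],[0,0,0,0,0,0]]]'

```text
time: 4.57
ee_pos: [0.5777, 0.2359, 0.0381]
eef_rot: [0.5, 0.5, -0.5, -0.5]
ft_force: [-2.4, -0.8, 8.9]
width: 0.0004
```

```bash
python3 - <<'E'
from h import *
c=vision.camera("side"); s=readout.read_state(); print(s["ee_pos"],s["ft_force"])
cv2.imwrite("pics/c2.png",cv2.resize(c["pixels"][180:340,260:460],None,fx=3,fy=3))
E
```

```text
[0.57772984 0.23585282 0.03810752] [-2.90202787 -1.69581463  8.72949984]
```

View pics/c2.png

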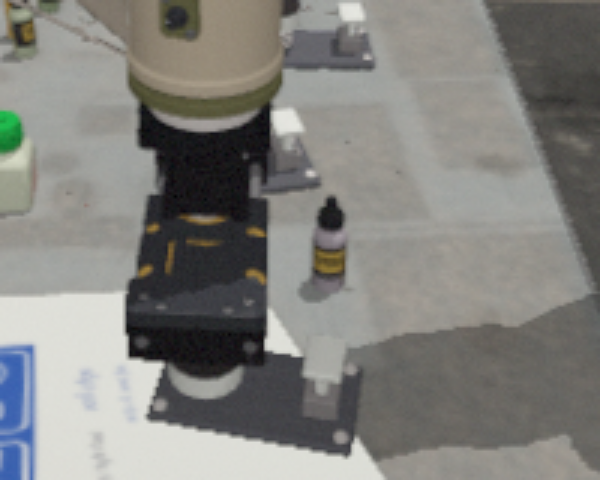

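arm_command --targets '[[[0,-0.004,0,0,0,0],[0,-0.006,0,0,0,0],[0,-0.008,0,0,0,0],[0,-0.01,0,0,0,0],[0,-0.015,0,0,0,0],[0,-0.015,0,0,0,0],[0,-0.02,0,0,0,0],[0,-0.02,0,0,0,0],[-0.017,0,-0.001,0,0,0],[-0.02,0,-0.002,0,0,0],[-0.02,0,-0.002,0,0,0],[-0.02,0,-0.002,0,0,0]]]'

```text
time: 5.62
ee_pos: [0.5842, 0.1579, 0.1357]
eef_rot: [-0.5, -0.5, 0.5, 0.5]
ft_force: [0.3, -0.6, -0.9]
width: 0.0005
```

arm_command --targets '[[[-0.02,0,-0.002,0,0,0],[-0.02,0,-0.002,0,0,0],[-0.02,0,-0.002,0,0,0],[-0.02,0,-0.002,0,0,0],[-0.02,0,-0.002,0,0,0],[-0.02,0,-0.002,0,0,0],[-0.02,0,-0.001,0,0,0],[-0.02,0,0,0,0,0],[0,0,0,0,0,0],[0,0,0,0,0,0],[0,0,0,0,0,0]]]'

```text
time: 6.53
ee_pos: [0.5974, -0.0004, 0.1355]
eef_rot: [0.499, 0.5, -0.5, -0.5]
ft_force: [0.4, 0.3, 0.0]
width: 0.0005
```

```bash
python3 - <<'E'
from h import *
s=readout.read_state(); print(s["ee_pos"],s["ft_force"])
for n in("side","top"):
    c=vision.camera(n); cv2.imwrite(f"pics/{n}3.png",c["pixels"]);print(proj(c,s["ee_pos"]))
a=cv2.imread("pics/top3.png")[130:290,150:350];b=cv2.imread("pics/side3.png")[160:320,260:460]
cv2.imwrite("pics/c3.png",cv2.resize(np.hstack([a,b]),None,fx=2,fy=2))
E
```

```text
[ 5.97421347e-01 -3.94732385e-04  1.35487295e-01] [0.39162217 0.28171601 0.00677355]
[325.75222043 192.01650457]
[282.0076718  196.61138304]
```

View pics/c3.png

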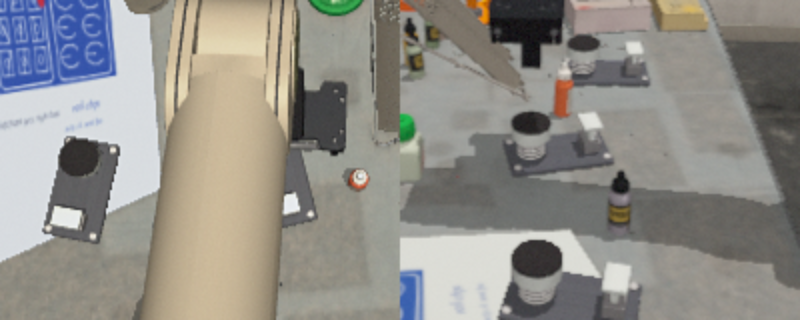

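arm_command --targets '[[[0,0.012,0,0,0,0],[0,0.012,0,0,0,0],[0,0.012,0,0,0,0],[0,0.012,0,0,0,0],[0,0.012,0,0,0,0],[0,0.0075,0,0,0,0],[0,0.005,0,0,0,0],[0,0.0025,0,0,0,0],[0,0.0025,0,0,0,0],[0,0.0025,0,0,0,0],[0,0.0025,0,0,0,0],[0,0.0025,0,0,0,0]]]'

```text
time: 7.63
ee_pos: [0.598, -0.0013, 0.0508]
eef_rot: [0.5, 0.5, -0.5, -0.5]
ft_force: [-0.0, -0.1, 1.3]
width: 0.0002
```

arm_command --targets '[[[0,0.0025,0,0,0,0],[0,0.0025,0,0,0,0],[0,0.0025,0,0,0,0],[0,0.0025,0,0,0,0],[0,0.002,0,0,0,0],[0,0,0,0,0,0],[0,0,0,0,0,0],[0,0,0,0,0,0]]]'

```text
time: 8.3
ee_pos: [0.5979, -0.0012, 0.0388]
eef_rot: [0.5, 0.5, -0.5, -0.5]
ft_force: [2.0, -1.4, 3.1]
width: 0.0006
```

```bash
python3 - <<'E'
from h import *
c=vision.camera("side"); s=readout.read_state(); print(s["ee_pos"],s["ft_force"])
cv2.imwrite("pics/c4.png",cv2.resize(c["pixels"][160:320,260:460],None,fx=3,fy=3))
E
```

```text
[ 0.59793683 -0.00128075  0.03881892] [ 1.72245541 -0.68161831  3.06393658]
```

View pics/c4.png

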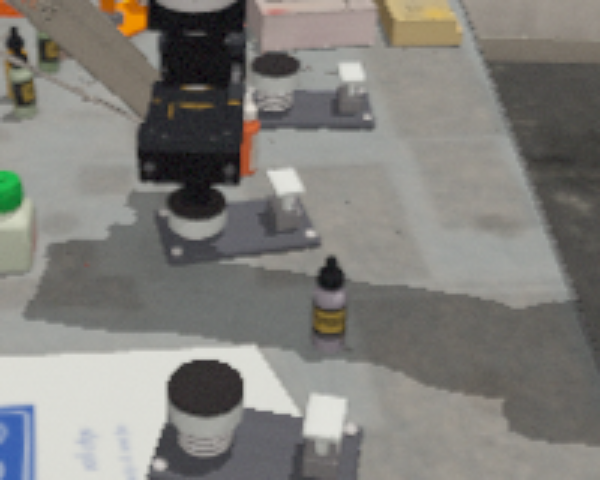

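arm_command --targets '[[[0,-0.004,0,0,0,0],[0,-0.006,0,0,0,0],[0,-0.008,0,0,0,0],[0,-0.01,0,0,0,0],[0,-0.015,0,0,0,0],[0,-0.015,0,0,0,0],[0,-0.02,0,0,0,0],[0,-0.02,0,0,0,0],[0,0,0,0,0,0],[-0.0188,0,0.0054,0,0,0],[-0.0188,0,0.0054,0,0,0],[-0.0188,0,0.0054,0,0,0]]]'

```text
time: 9.35
ee_pos: [0.5808, -0.058, 0.1368]
eef_rot: [-0.499, -0.5, 0.5, 0.5]
ft_force: [-0.2, -0.1, 1.0]
width: 0.0004
```

arm_command --targets '[[[-0.0188,0,0.0054,0,0,0],[-0.0188,0,0.0054,0,0,0],[-0.0188,0,0.0054,0,0,0],[-0.0188,0,0.0054,0,0,0],[-0.0188,0,0.0054,0,0,0],[-0.0188,0,0.0054,0,0,0],[-0.0188,0,0.0054,0,0,0],[-0.0188,0,0.0054,0,0,0],[-0.0188,0,0.0054,0,0,0],[0,0,0,0,0,0],[0,0,0,0,0,0],[0,0,0,0,0,0]]]'

```text
time: 10.35
ee_pos: [0.533, -0.2261, 0.1365]
eef_rot: [0.5, 0.5, -0.5, -0.5]
ft_force: [0.6, -0.4, -0.8]
width: 0.0003
```

```bash
python3 - <<'E'
from h import *
s=readout.read_state(); print(s["ee_pos"],s["ft_force"])
for n in("side","top"):
    c=vision.camera(n); cv2.imwrite(f"pics/{n}5.png",c["pixels"])
a=cv2.imread("pics/top5.png")[130:290,240:440];b=cv2.imread("pics/side5.png")[120:280,260:460]
cv2.imwrite("pics/c5.png",cv2.resize(np.hstack([a,b]),None,fx=2,fy=2))
E
```

```text
[ 0.53296819 -0.22605087  0.13654144] [ 0.55771361 -0.37982925 -0.82876945]
```

View pics/c5.png

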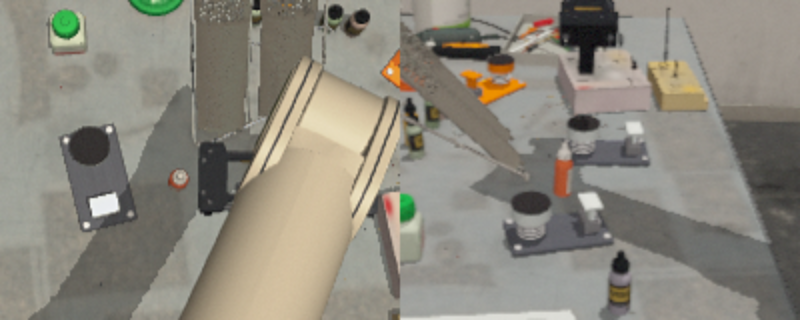

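arm_command --targets '[[[0,0.012,0,0,0,0],[0,0.012,0,0,0,0],[0,0.012,0,0,0,0],[0,0.012,0,0,0,0],[0,0.012,0,0,0,0],[0,0.0085,0,0,0,0],[0,0.005,0,0,0,0],[0,0.0025,0,0,0,0],[0,0.0025,0,0,0,0],[0,0.0025,0,0,0,0],[0,0.0025,0,0,0,0],[0,0.0025,0,0,0,0]]]'

```text
time: 11.45
ee_pos: [0.5333, -0.2271, 0.051]
eef_rot: [0.5, 0.5, -0.5, -0.5]
ft_force: [-1.4, 1.0, 5.3]
width: 0.0005
```

arm_command --targets '[[[0,0.0025,0,0,0,0],[0,0.0025,0,0,0,0],[0,0.0025,0,0,0,0],[0,0.0025,0,0,0,0],[0,0.0025,0,0,0,0],[0,0,0,0,0,0],[0,0,0,0,0,0],[0,0,0,0,0,0]]]'

```text
time: 12.12
ee_pos: [0.5333, -0.2271, 0.0395]
eef_rot: [0.5, 0.5, -0.5, -0.5]
ft_force: [-6.0, 2.2, 17.0]
width: 0.0003
```

arm_command --targets '[[[0,0.0015,0,0,0,0],[0,0,0,0,0,0],[0,0,0,0,0,0]]]'

```text
time: 12.37
ee_pos: [0.5333, -0.2271, 0.0381]
eef_rot: [0.5, 0.5, -0.5, -0.5]
ft_force: [-6.1, 2.2, 18.1]
width: 0.0005
```

arm_command --targets '[[[0,-0.004,0,0,0,0],[0,-0.006,0,0,0,0],[0,-0.008,0,0,0,0],[0,-0.01,0,0,0,0],[0,-0.015,0,0,0,0],[0,-0.015,0,0,0,0],[0,-0.02,0,0,0,0],[0,-0.02,0,0,0,0],[0,0,0,0,0,0],[0.0171,0,0.0007,0,0,0],[0.0171,0,0.0007,0,0,0],[0.0171,0,0.0007,0,0,0]]]'

```text
time: 13.37
ee_pos: [0.5306, -0.1751, 0.1344]
eef_rot: [0.5, 0.5, -0.5, -0.5]
ft_force: [0.0, 0.0, -0.5]
width: 0.0007
```

arm_command --targets '[[[0.0171,0,0.0007,0,0,0],[0.0171,0,0.0007,0,0,0],[0.0171,0,0.0007,0,0,0],[0.0171,0,0.0007,0,0,0],[0.0171,0,0.0007,0,0,0],[0.0171,0,0.0007,0,0,0],[0.0171,0,0.0007,0,0,0],[0.0171,0,0.0007,0,0,0],[0.0171,0,0.0007,0,0,0],[0,0,0,0,0,0],[0,0,0,0,0,0],[0,0,0,0,0,0]]]'

```text
time: 14.37
ee_pos: [0.5244, -0.0224, 0.1345]
eef_rot: [-0.5, -0.5, 0.5, 0.5]
ft_force: [0.1, -0.4, 0.3]
width: 0.0001
```

```bash
python3 - <<'E'
from h import *
s=readout.read_state(); print(s["ee_pos"],s["ft_force"])
for n in("side","top"):
    c=vision.camera(n); cv2.imwrite(f"pics/{n}6.png",c["pixels"]); print(proj(c,s["ee_pos"]))
a=cv2.imread("pics/top6.png")[130:290,220:420];b=cv2.imread("pics/side6.png")[140:300,260:460]
cv2.imwrite("pics/c6.png",cv2.resize(np.hstack([a,b]),None,fx=2,fy=2))
E
```

```text
[ 0.5243798  -0.02238637  0.1344551 ] [ 0.13691022 -0.41492704  0.25734263]
[356.72344315 188.90695475]
[290.2891016  227.68551385]
```

View pics/c6.png

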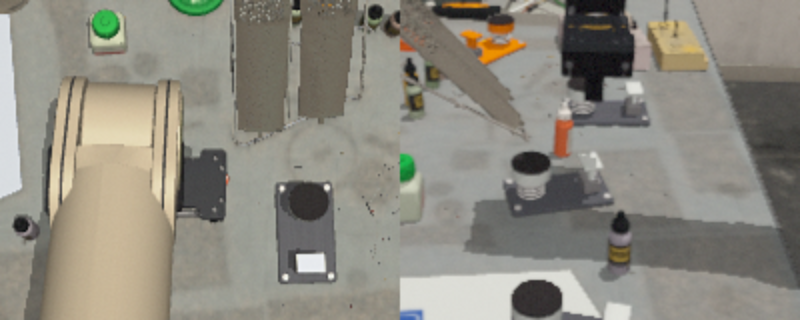

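arm_command --targets '[[[0,0.012,0,0,0,0],[0,0.012,0,0,0,0],[0,0.012,0,0,0,0],[0,0.012,0,0,0,0],[0,0.012,0,0,0,0],[0,0.012,0,0,0,0],[0,0.006,0,0,0,0],[0,0.003,0,0,0,0],[0,0.003,0,0,0,0],[0,0.003,0,0,0,0],[0,0,0,0,0,0],[0,0,0,0,0,0]]]'

```text
time: 15.47
ee_pos: [0.5246, -0.0217, 0.0478]
eef_rot: [0.5, 0.5, -0.5, -0.5]
ft_force: [0.1, 0.2, 0.8]
width: 0.0003
```

arm_command --targets '[[[0,0.0025,0,0,0,0],[0,0.0025,0,0,0,0],[0,0.0025,0,0,0,0],[0,0.0025,0,0,0,0],[0,0.002,0,0,0,0],[0,0.002,0,0,0,0],[0,0.001,0,0,0,0],[0,0,0,0,0,0],[0,0,0,0,0,0]]]'

```text
time: 16.22
ee_pos: [0.5246, -0.0217, 0.0325]
eef_rot: [0.5, 0.5, -0.5, -0.5]
ft_force: [2.1, 0.2, 2.2]
width: 0.0005
```

Still just friction; go slightly further to the stop.

arm_command --targets '[[[0,0.0005,0,0,0,0],[0,0.0005,0,0,0,0],[0,0.0005,0,0,0,0],[0,0,0,0,0,0],[0,0,0,0,0,0]]]'

```text
time: 16.63
ee_pos: [0.5246, -0.0217, 0.0323]
eef_rot: [0.5, 0.5, -0.5, -0.5]
ft_force: [-5.9, 0.3, 21.1]
width: 0.0004
```

arm_command --targets '[[[0,-0.002,0,0,0,0],[0,-0.004,0,0,0,0],[0,-0.008,0,0,0,0],[0,-0.012,0,0,0,0],[0,-0.015,0,0,0,0],[0,-0.02,0,0,0,0],[0,-0.02,0,0,0,0],[0,-0.02,0,0,0,0],[0,-0.02,0,0,0,0],[0,-0.02,0,0,0,0],[0.02,0,0,0,0,0],[0.02,0,0,0,0,0]]]'

```text
time: 17.63
ee_pos: [0.5251, 0.0177, 0.1745]
eef_rot: [0.501, 0.5, -0.499, -0.5]
ft_force: [-1.0, 0.8, 0.1]
width: 0.0005
```

arm_command --targets '[[[0.02,0,0.005,0,0,0],[0.02,0,0.005,0,0,0],[0.02,0,0.005,0,0,0],[0.02,0,0.005,0,0,0],[0.02,0,0.005,0,0,0],[0.02,0,0.005,0,0,0],[0.02,0,0.005,0,0,0],[0.02,0,0.005,0,0,0],[0.02,0,0.005,0,0,0],[0.02,0,0.005,0,0,0],[0.02,0,0.005,0,0,0],[0,0,0,0,0,0]]]'

```text
time: 18.63
ee_pos: [0.4676, 0.2426, 0.1729]
eef_rot: [0.498, 0.502, -0.501, -0.499]
ft_force: [0.1, 0.4, -1.3]
width: 0.0007
```

```bash
python3 - <<'E'
from h import *
s=readout.read_state(); print(s["ee_pos"],s["ft_force"])
for n in("side","top"):
    c=vision.camera(n); cv2.imwrite(f"pics/{n}7.png",c["pixels"])
a=cv2.imread("pics/top7.png")[100:290,140:420];b=cv2.imread("pics/side7.png")[150:340,280:400]
cv2.imwrite("pics/c7.png",cv2.resize(np.hstack([a,b]),None,fx=2,fy=2))
cv2.imwrite("pics/c7b.png",cv2.resize(np.hstack([cv2.imread("pics/side0.png")[150:340,290:410],b]),None,fx=3,fy=3))
E
```

```text
[0.46756603 0.2426005  0.17289722] [ 0.09565395  0.4336818  -1.27005908]
```

View pics/c7b.png

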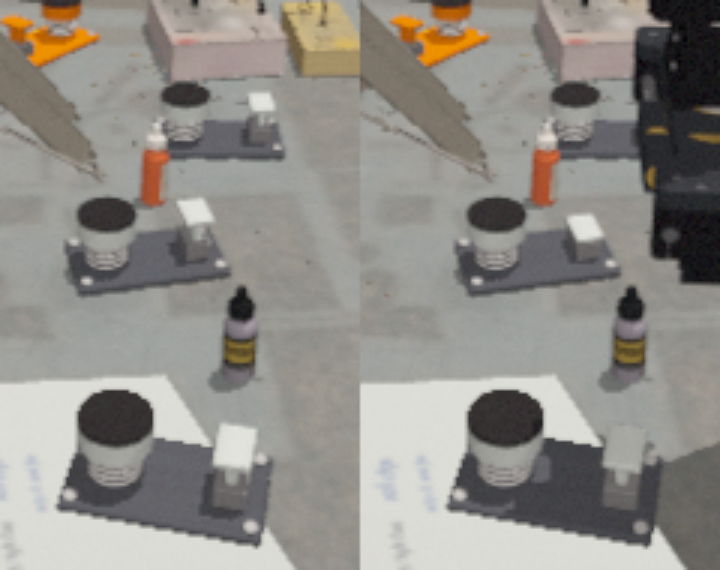

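View pics/c7.png

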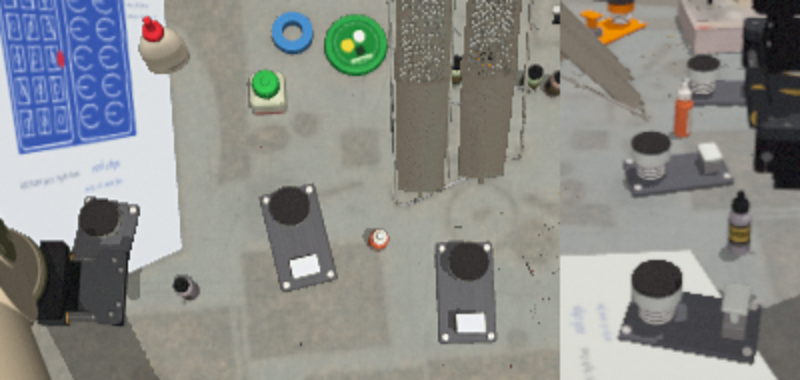

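The middle tag sits down on its guide block (about (355,227) in the side picture). The left tag is still up, and neither mounts nor bottles have shifted. The right tag is hidden in the side view; seen from above it is at its original spot. I let the arm settle, then hand in.

arm_command --targets '[[[0,0,0,0,0,0],[0,0,0,0,0,0],[0,0,0,0,0,0],[0,0,0,0,0,0]]]'

```text
time: 19.07
ee_pos: [0.4695, 0.2376, 0.1722]
eef_rot: [0.5, 0.5, -0.5, -0.5]
ft_force: [-0.2, -0.1, -0.1]
width: 0.0004
```

```bash
python3 - <<'E'
from h import *
s=readout.read_state(); print(s["time"],s["ee_pos"],s["ft_force"])
print(r.close_job())
E
```

```text
19.0667 [0.46953141 0.2375711  0.17215686] [-0.19096844 -0.09782046 -0.09221138]
the job is handed in; nothing more can be done
None
```

I pressed the three pads from left to right with closed fingertips and let each spring back up. The middle mount was clearly the softest, so I pushed its tag fully down and left the other two tags alone.

| Mount | Depth pressed | Force |
|---|---|---|
| Left | about 18 mm | 8.9 N |
| Middle | about 17 mm | 3.1 N |
| Right | about 18 mm | 18.1 N |

The middle tag stopped hard at 32.3 mm above the table with 21 N on the tool, which matches its fully-down height of 32 mm.

- **Last pictures:** the middle tag is down on its guide block, the left tag is up and all the pads are up. The mounts, bottles and jar look unmoved. I compared the pictures by eye and did not re-measure positions.
- **Not fully checked:** the gripper hid the right tag in the last side view. From above it is at its original spot, and I never touched it.
- **At hand-in:** the arm was clear of everything with about 0 N on the tool, at 19.1 s.

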